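# Weigh the top-heavy pump bottles for the log and put them away

### The arm

A 7-joint arm with a two-finger parallel gripper is mounted at the origin on the work surface. World frame = base frame: x ahead of the robot, y to its left, z up, the work surface at z = 0. Lengths are in m, angles in rad, forces in N, time in s.
With the tool pointing down it reaches from about 0.425 to 0.925 m from the base axis. Payload 6.8 kg.
Tool frame: the origin (TCP) lies midway between the tips of the shut fingers; the grasp point (between the pads) lies 19 mm behind it; z points along the fingers, y is the line along which they close (so a half turn about z gives the same grasp; the last joint's range is limited). The gripper opens to 85 mm and grips with 20 to 120 N. Pads are 22 mm wide; open, the fingers measure 114 mm over their backs; the gripper's body (76 mm by 85 mm) begins 54 mm behind the grasp point. The pads swing forward as they close: fully open they stand 13 mm farther back than shut.
Start: joints at [-1.344, 0.477, 0.022, 1.555, -0.011, 1.109, -0.083], TCP at [0.222, 0.638, 0.231] pointing down, gripper open.
Joint ranges: [-2.96, 2.96], [-0.34, 2.1], [-1.41, 1.46], [0.24, 2.44], [-1.37, 4.51], [0.17, 1.92], [-2.96, 2.96]. Speed limits (rad/s): [2.39, 2.39, 3.14, 3.14, 3.14, 3.14, 3.14].

### API

Orientations are given as a unit quaternion [w, x, y, z].
In Python, from station import readout, imaging, hand_in gives the robot as it stands.
- The arm moves only by the tool drive_tool, never from a script. Its argument "series" is a list of rows, each a list of 5 numbers: the shift along the tool's x, y, z in cm, then the turn about the tool's z in degrees, then the closure, from -1 (fully open) to 1 (shut). A call has 1 to 8 rows; each row shifts and turns the commanded pose from where the row before left it, along the tool's axes as they then stand; what a row does not reach is not made up. A row lasts 1/10 s, in which the tool goes at most 50 mm and 8.59 degrees, less where a joint would pass 70% of its speed; a pose out of reach is approached as far as the arm can. A call with a gripper value outside its range is refused whole. The fingers move at their own pace and stop on an object; "squeeze" is the grip in N (left out, the last holds). Time passes only in rows, so rows that do not move let the fingers close. It gives the time, the measured TCP pose, the force, the opening and the grip force at its end, in the units of the state.
- readout.get_obs(): the state, without advancing time (a new reading comes with each control period).
- imaging.read_camera(name): name is "side" or "top" or "wrist"; returns the picture (480x640x3 uint8, red, green, blue); there is no depth.
- imaging.camera_model(name): a dict with "vfov" (degrees; the focal length in pixels is half the picture's height over the tangent of half this angle, whatever the lens; pixels are square), "cx", "cy" (the principal point, pixels), "xyz" and "orientation" of the camera in the world. Camera axes: x right, y down, z forward; pixel columns grow to the right and rows downward; lengths in m; the calibration is good to about 2 mm. The wrist camera is an equidistant fisheye: a pixel r from the principal point sees the ray r / f radians off the axis. A picture is of the moment at which its call begins: read the wrist's pose just before it. camera_model takes no time and is no camera call; for the wrist camera it gives the pose at the moment of the call.
- hand_in(): hands the job in; it is judged then, once.
Trained networks look in the newest picture that a camera, given by its name, has taken for a name from the list of things; names that differ only in an ending like _2 or _b are one class to them, and where a whole thing is asked for, a point or a joint stands for the part that bears it (a point fixed in the world has none). Each returns a list of dicts, best first, with "conf" (0 to 1); they miss things now and then, are a little off and sometimes report something else, mostly with a low value. They report only what shows in the picture. A call takes as long as a camera call.
- imaging.cut_out(thing, camera): "mask" (480x640 bool, what is visible of it) and "centre" ([column, row] in pixels, amid what is visible of it).
The state is a dict: "t": time; "q": joint angles; "joint_vel": joint speeds; "joint_torque": joint torques, N m; "eef_pos": TCP position; "tool_rot": TCP orientation; "contact_force": force on the tool from outside, world axes, zero at the start; "torque": the same for the moment, N m; "gripper_width": opening from 0.0 (shut) to 1.0 (fully open); "grasp_force": force on a finger pad.
Only numpy, scipy, OpenCV 4.12 (cv2) and the standard library are available. Lean on these libraries where they do the work, as an engineer would, in place of code of your own. Each camera call takes 0.05 s, during which the arm holds its last target. There are 200 camera calls.

### The job

Weigh this bench's pump dispenser bottles for the solvent log: switch the scale on with the power key and, once the solder spool left on its platform is stood upright on the bench (not in the tray), press the zero key with the platform empty; then stand all the bottles on the platform together and press the record key, and finally put them all away standing in the steel spill tray. The bottles are top-heavy: keep them upright all the time. Leave the unit key alone and do not knock the other things on the bench about.

Things in the scene. Friction and masses are not known exactly. Their poses are not given: they have to be found in the camera images.
- pan (a point): bench scale, fixed, left or right of the bottles: white housing 222 mm wide; flat steel platform 182 mm (x) by 218 mm (y), 55 mm above the bench; in front of it, on the robot's side (-x), a sloping panel with display and four keys in a row. This point: centre of the platform's top; z up, x away from the panel; the housing reaches from x = -187 to +93 mm. All bottles fit in a row along y
- tray_floor (a point): shallow steel spill tray, 300 mm (its x) by 204 mm (its y), floor 3 mm thick, rim 15 mm above the bench, walls 3 mm. This point: centre of the top of its floor; z up. It is fixed, on the other side of the bottles from the scale
- spool_mid (a point): solder spool standing on end, 50 mm in diameter over its two black flanges, 48 mm high, 0.3 kg; at the start it stands on the scale's platform. This point: on its axis, half-way up (24 mm); z along its axis, up
- bottle_a_mid (a point): pump dispenser bottle, 165 mm high, top-heavy (0.18 to 0.28 kg, centre of mass 100 mm up, tips at 13 degrees): light blue-green plastic body 48 mm in diameter to 92 mm up, shoulder, then a plain steel pump head 36 mm in diameter from 107 mm up to the top, best gripped about 135 mm up. This point: on its axis, half-way up (82.5 mm); z along the axis, up. None throughout if it is absent
- bottle_b_mid (a point): pump dispenser bottle, 165 mm high, top-heavy (0.18 to 0.28 kg, centre of mass 100 mm up, tips at 13 degrees): light blue-green plastic body 48 mm in diameter to 92 mm up, shoulder, then a plain steel pump head 36 mm in diameter from 107 mm up to the top, best gripped about 135 mm up. This point: on its axis, half-way up (82.5 mm); z along the axis, up. None throughout if it is absent
- bottle_c_mid (a point): pump dispenser bottle, 165 mm high, top-heavy (0.18 to 0.28 kg, centre of mass 100 mm up, tips at 13 degrees): light blue-green plastic body 48 mm in diameter to 92 mm up, shoulder, then a plain steel pump head 36 mm in diameter from 107 mm up to the top, best gripped about 135 mm up. This point: on its axis, half-way up (82.5 mm); z along the axis, up. None throughout if it is absent
- bottle_d_mid (a point): pump dispenser bottle, 165 mm high, top-heavy (0.18 to 0.28 kg, centre of mass 100 mm up, tips at 13 degrees): light blue-green plastic body 48 mm in diameter to 92 mm up, shoulder, then a plain steel pump head 36 mm in diameter from 107 mm up to the top, best gripped about 135 mm up. This point: on its axis, half-way up (82.5 mm); z along the axis, up. None throughout if it is absent
- key_power (a joint): power key: first of the four from the robot's left (panel's +y end; the keys are 46 mm apart). Black cap 18 x 24 mm, 6 mm proud of the sloping panel. 0 at rest, 0.004 m when fully pressed in, springs back; 1.2 N to start, 4 N fully down; counts as pressed from 0.003 m
- key_power_top (a point): centre of the top of the power key; z is the outward normal of the panel, leaning 8 degrees from vertical towards the robot's side; keys are pressed along -z
- key_zero (a joint): zero key: second of the four from the left; made as the power key, same values
- key_zero_top (a point): centre of the top of the zero key; z is the outward normal of the panel, leaning 8 degrees from vertical towards the robot's side; keys are pressed along -z
- key_unit (a joint): unit key: third of the four from the left; made as the power key, same values (not to be pressed)
- key_unit_top (a point): centre of the top of the unit key; z is the outward normal of the panel, leaning 8 degrees from vertical towards the robot's side; keys are pressed along -z
- key_record (a joint): record key: fourth of the four from the left; made as the power key, same values
- key_record_top (a point): centre of the top of the record key; z is the outward normal of the panel, leaning 8 degrees from vertical towards the robot's side; keys are pressed along -z
- pcb: bystander: small green circuit board lying flat, 75 x 55 mm, 13 mm high with its parts, origin at the centre of its underside
- wick_reel: bystander: yellow reel of desoldering braid lying flat, 56 mm in diameter, 14 mm high, origin at the centre of its underside
- flux_jar: bystander: squat amber jar with a white lid, 54 mm in diameter, 48 mm high, origin at the centre of its underside
- tweezers: bystander: steel tweezers lying flat, 124 mm long along its x, 12 mm wide, 8 mm high, origin at the centre of its underside
- cutters: bystander: side cutters with red handles lying flat, about 125 x 48 mm, 13 mm high, origin under the joint
- tip_cleaner: bystander: black pot of brass wool for cleaning iron tips, 72 mm in diameter, 65 mm high, origin at the centre of its underside
- brush: bystander: small flat brush with a wooden handle lying flat along its x, 110 mm long, 16 mm wide, 10 mm high, origin at the centre of its underside

How it is judged:
On the way, in this order (a step that is already met when the one before it is completed fails the run):
1. the power key is pressed: the scale is on (value of joint key_power above 0.003 m), for 0.02 s.
2. the zero key is pressed with neither spool nor bottle on the platform (value of joint key_zero above 0.003 m and not (x of bottle_a_mid in the frame of pan between -0.1 and 0.1 m and y of bottle_a_mid in the frame of pan between -0.12 and 0.12 m and z of bottle_a_mid in the frame of pan below 0.09 m) and not (x of bottle_b_mid in the frame of pan between -0.1 and 0.1 m and y of bottle_b_mid in the frame of pan between -0.12 and 0.12 m and z of bottle_b_mid in the frame of pan below 0.09 m) and not (x of bottle_c_mid in the frame of pan between -0.1 and 0.1 m and y of bottle_c_mid in the frame of pan between -0.12 and 0.12 m and z of bottle_c_mid in the frame of pan below 0.09 m) and not (x of bottle_d_mid in the frame of pan between -0.1 and 0.1 m and y of bottle_d_mid in the frame of pan between -0.12 and 0.12 m and z of bottle_d_mid in the frame of pan below 0.09 m) and not (x of spool_mid in the frame of pan between -0.115 and 0.115 m and y of spool_mid in the frame of pan between -0.133 and 0.133 m and z of spool_mid in the frame of pan below 0.03 m)), for 0.02 s.
3. the record key is pressed with every bottle standing upright on the platform (value of joint key_record above 0.003 m and x of bottle_a_mid in the frame of pan between -0.085 and 0.085 m and y of bottle_a_mid in the frame of pan between -0.105 and 0.105 m and z of bottle_a_mid in the frame of pan between 0.075 and 0.09 m and angle between each of bottle_a_mid, bottle_b_mid, bottle_c_mid, bottle_d_mid's own z axis and vertical below 0.1 rad and x of bottle_b_mid in the frame of pan between -0.085 and 0.085 m and y of bottle_b_mid in the frame of pan between -0.105 and 0.105 m and z of bottle_b_mid in the frame of pan between 0.075 and 0.09 m and x of bottle_c_mid in the frame of pan between -0.085 and 0.085 m and y of bottle_c_mid in the frame of pan between -0.105 and 0.105 m and z of bottle_c_mid in the frame of pan between 0.075 and 0.09 m and x of bottle_d_mid in the frame of pan between -0.085 and 0.085 m and y of bottle_d_mid in the frame of pan between -0.105 and 0.105 m and z of bottle_d_mid in the frame of pan between 0.075 and 0.09 m), for 0.02 s.
At the end, for the whole second after the job is handed in: every bottle that is on the bench in this run stands upright (within 0.1 rad) on the floor of the spill tray, its axis within 125 mm (tray x) and 77 mm (tray y) of the tray's centre; the solder spool stands upright on the bench, off the scale and outside the tray; all keys are released (x of bottle_a_mid in the frame of tray_floor between -0.125 and 0.125 m and y of bottle_a_mid in the frame of tray_floor between -0.077 and 0.077 m and z of bottle_a_mid in the frame of tray_floor between 0.075 and 0.09 m and angle between each of bottle_a_mid, bottle_b_mid, bottle_c_mid, bottle_d_mid, spool_mid's own z axis and vertical below 0.1 rad and x of bottle_b_mid in the frame of tray_floor between -0.125 and 0.125 m and y of bottle_b_mid in the frame of tray_floor between -0.077 and 0.077 m and z of bottle_b_mid in the frame of tray_floor between 0.075 and 0.09 m and x of bottle_c_mid in the frame of tray_floor between -0.125 and 0.125 m and y of bottle_c_mid in the frame of tray_floor between -0.077 and 0.077 m and z of bottle_c_mid in the frame of tray_floor between 0.075 and 0.09 m and x of bottle_d_mid in the frame of tray_floor between -0.125 and 0.125 m and y of bottle_d_mid in the frame of tray_floor between -0.077 and 0.077 m and z of bottle_d_mid in the frame of tray_floor between 0.075 and 0.09 m and value of joint each of key_power, key_zero, key_unit, key_record below 0.001 m and height (world z) of spool_mid between 0.018 and 0.03 m and not (x of spool_mid in the frame of tray_floor between -0.15 and 0.15 m and y of spool_mid in the frame of tray_floor between -0.102 and 0.102 m)); the robot touches nothing.
It fails at once if a bottle is tipped more than 0.5 rad from upright (angle between any of bottle_a_mid, bottle_b_mid, bottle_c_mid, bottle_d_mid's own z axis and vertical above 0.5 rad).
It fails at once if the power or zero key is pressed while a bottle stands on the platform (value of joint any of key_power, key_zero above 0.003 m and ((x of bottle_a_mid in the frame of pan between -0.1 and 0.1 m and y of bottle_a_mid in the frame of pan between -0.12 and 0.12 m and z of bottle_a_mid in the frame of pan below 0.09 m) or (x of bottle_b_mid in the frame of pan between -0.1 and 0.1 m and y of bottle_b_mid in the frame of pan between -0.12 and 0.12 m and z of bottle_b_mid in the frame of pan below 0.09 m) or (x of bottle_c_mid in the frame of pan between -0.1 and 0.1 m and y of bottle_c_mid in the frame of pan between -0.12 and 0.12 m and z of bottle_c_mid in the frame of pan below 0.09 m) or (x of bottle_d_mid in the frame of pan between -0.1 and 0.1 m and y of bottle_d_mid in the frame of pan between -0.12 and 0.12 m and z of bottle_d_mid in the frame of pan below 0.09 m))).
It fails at once if the unit key is pressed (value of joint key_unit above 0.003 m).
It fails at once if another thing on the bench is moved more than 40 mm (distance of any of pcb, wick_reel, flux_jar, tweezers, cutters, tip_cleaner, brush from where it was at the start of the episode above 0.04 m).
Of bottle_a, bottle_b, bottle_c, bottle_d only 2 to 3 are there at a start; the rules pass over those that are not, and their reading is None.
At some moment in a run one of solder_spool may be knocked a few centimetres aside while the robot is not near it.
Once in a run the grip may slacken for a moment while it holds something.
It also fails if it takes over 210 s, if anything falls off the work surface, if the arm or the gripper's body presses on something with over 40 N, if the wrist force passes 120 N, or if a joint passes its speed limit or range.

## Working session

There is one attempt and no reset: what is moved stays moved. The work goes in short steps, Python scripts to look and compute and a tool call to move; the robot and the scene stay as the last step left them, time stands still between calls to the robot, and variables do not carry over. Pictures are saved under pics/ and viewed, at most 14 in all, crops included, and the job is handed in when it is done.

Besides the shell and the picture viewer there is one more tool, called after ">>>" as name(argument=value, ...) on one line, values as JSON. drive_tool: Moves the arm, as the interface text tells. Its arguments: {"type":"object","properties":{"series":{"type":"array"},"squeeze":{"type":"number"}},"required":["series"]}

```bash
ls; mkdir -p pics; cat > h.py <<'E'
import numpy as np, cv2
from scipy.spatial.transform import Rotation as R
from station import readout, imaging, hand_in
def rot(q): return R.from_quat([q[1],q[2],q[3],q[0]]).as_matrix()
def snap(cam,name):
    im=imaging.read_camera(cam); cv2.imwrite(f'pics/{name}.png',im[:,:,::-1]); return im
def ray(cam,uv,m=None):
    m=m or imaging.camera_model(cam)
    f=240/np.tan(np.radians(m['vfov'])/2); d=np.array([(uv[0]-m['cx'])/f,(uv[1]-m['cy'])/f])
    if cam=='wrist':
        r=np.hypot(*d); v=np.array([*(d/max(r,1e-9)*np.sin(r)),np.cos(r)])
    else: v=np.array([*d,1.])
    return np.array(m['xyz']),rot(m['orientation'])@v
def onz(cam,uv,z,m=None):
    o,d=ray(cam,uv,m); return (o+d*(z-o[2])/d[2]).round(4)
def proj(cam,p,m=None):
    m=m or imaging.camera_model(cam)
    f=240/np.tan(np.radians(m['vfov'])/2); c=rot(m['orientation']).T@(np.array(p)-m['xyz'])
    if cam=='wrist':
        r=np.hypot(c[0],c[1]); t=np.arctan2(r,c[2]); s=f*t/max(r,1e-9)
    else: s=f/c[2]
    return np.array([m['cx']+s*c[0],m['cy']+s*c[1]]).round(1)
E
python3 - <<'E'
from h import *
for c in ['top','side','wrist']:
    snap(c,c+'0'); m=imaging.camera_model(c); print(c,m)
o=readout.get_obs(); print(o)
for t in ['pan','tray_floor','spool_mid','bottle_a_mid','key_power','pcb','wick_reel','flux_jar','tweezers','cutters','tip_cleaner','brush']:
    for c in ['top','side']:
        try: print(t,c,[(round(d['conf'],2),np.round(d['centre'],1).tolist(),int(d['mask'].sum())) for d in imaging.cut_out(t,c)])
        except Exception as e: print(t,c,e)
E
```

```text
pics
top {'vfov': 47.70097454998636, 'cx': 318.696907143848, 'cy': 241.23817421920828, 'xyz': array([ 0.31876781, -0.00316903,  1.18593036]), 'orientation': array([ 0.08321578, -0.69665803,  0.7074931 , -0.08483067])}
side {'vfov': 42.147941632796176, 'cx': 326.3260882412323, 'cy': 243.11277936466016, 'xyz': array([ 0.3458077 , -1.24868145,  1.07977078]), 'orientation': array([-0.43829933,  0.89372554, -0.08306574,  0.04741774])}
wrist {'vfov': 65.70646984690485, 'cx': 322.3358577606282, 'cy': 242.35385757337536, 'xyz': array([0.14988463, 0.66133593, 0.37343919]), 'orientation': array([0.12266417, 0.80609685, 0.57243977, 0.08645278])}
{'t': 0.15, 'q': array([-1.34411506,  0.47765641,  0.02231636,  1.55616047, -0.01147932,
        1.10928746, -0.08308188]), 'joint_vel': array([ 4.48080089e-04, -3.52325129e-03,  8.15149404e-04, -5.21051977e-03,
        2.03592481e-03, -9.98805567e-05, -1.62208185e-03]), 'joint_torque': array([ 3.34388911e-03, -5.96925902e+01,  1.61036052e+00, -2.81489915e+01,
        1.26647711e-02,  6.55659096e-03, -6.82755442e-06]), 'eef_pos': array([0.22163085, 0.63
[... 884 characters left out ...]
81.7], 422)]
wick_reel top [(0.58, [293.4, 328.2], 565), (0.5, [487.6, 328.5], 106), (0.24, [420.6, 328.5], 95)]
wick_reel side [(0.47, [250.7, 265.3], 76), (0.44, [271.6, 343.0], 54)]
flux_jar top [(0.6, [402.9, 169.3], 551), (0.2, [336.9, 318.7], 528)]
flux_jar side [(0.6, [408.3, 306.1], 538)]
tweezers top [(0.68, [460.7, 240.3], 617), (0.6, [358.7, 327.6], 64)]
tweezers side []
cutters top [(0.86, [333.4, 171.4], 468)]
cutters side [(0.75, [393.9, 271.8], 212)]
tip_cleaner top [(0.78, [224.0, 172.3], 931)]
tip_cleaner side [(0.82, [369.0, 213.4], 563)]
brush top [(0.53, [273.0, 204.4], 231), (0.39, [221.8, 174.8], 968)]
brush side [(0.64, [266.8, 344.1], 77), (0.56, [357.7, 241.9], 185)]
```

View pics/top0.png

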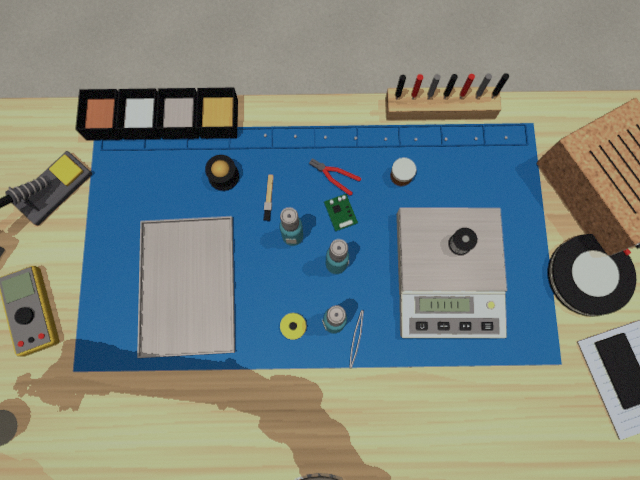

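View pics/side0.png

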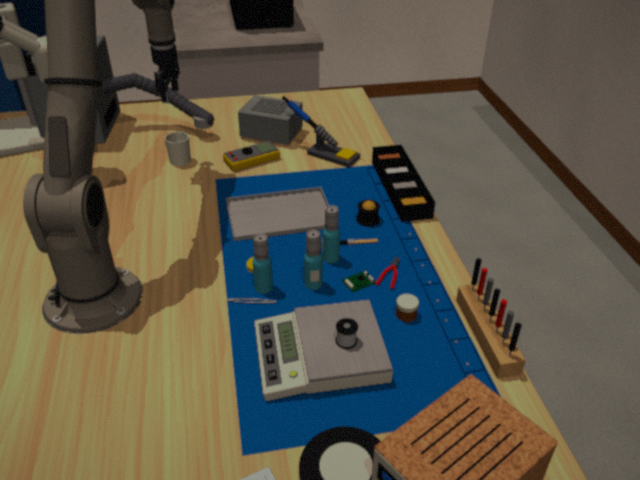

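The top view shows three bottles, with heads at about (290,215), (339,246) and (336,314). The tray is on the left and the scale on the right, with the spool at (463,238). I'll enlarge the scale and bottle areas to get exact points.

```bash
python3 - <<'E'
from h import *
im=cv2.imread('pics/top0.png')
a=cv2.resize(im[195:345,385:515],None,fx=4.2,fy=4,interpolation=cv2.INTER_CUBIC)
a=cv2.resize(im[200:345,270:515],None,fx=3.2,fy=3.2,interpolation=cv2.INTER_CUBIC)
cv2.imwrite('pics/crop1.png',a)
for n,uv,z in [('b1',(290,215),.165),('b2',(338.5,246),.165),('b3',(335.5,314),.165),('spool',(463.5,236.5),.103),
 ('panTL',(399.5,209),.055),('panTR',(500,208.5),.055),('panBL',(400,294),.055),('panBR',(505,293),.055),
 ('trayTL',(141,219),.015),('trayTR',(233,217),.015),('trayBL',(138,356),.015),('trayBR',(234,352),.015),
 ('kP',(421.5,326),.045),('kZ',(443.5,326),.045),('kU',(465,326),.045),('kR',(487.5,326),.045),
 ('jar',(403.5,168),.048),('tip',(222,170),.06),('wick',(293,326),.014),('pcb',(341,212),.01)]:
    print(n,onz('top',uv,z))
E
```

```text
b1 [0.6204 0.0479 0.165 ]
b2 [ 0.5566 -0.0456  0.165 ]
b3 [ 0.4258 -0.0368  0.165 ]
spool [ 0.5872 -0.3058  0.103 ]
panTL [ 0.6628 -0.1848  0.055 ]
panTR [ 0.6606 -0.4035  0.055 ]
panBL [ 0.477  -0.1764  0.055 ]
panBR [ 0.4757 -0.3966  0.055 ]
trayTL [0.6605 0.3894 0.015 ]
trayTR [0.662  0.1833 0.015 ]
trayBL [0.3597 0.3772 0.015 ]
trayBR [0.3648 0.1747 0.015 ]
kP [ 0.4107 -0.2194  0.045 ]
kZ [ 0.41   -0.2652  0.045 ]
kU [ 0.4093 -0.31    0.045 ]
kR [ 0.4086 -0.3569  0.045 ]
jar [ 0.7602 -0.1997  0.048 ]
tip [0.757  0.2027 0.06  ]
wick [0.4175 0.0498 0.014 ]
pcb [ 0.6715 -0.0595  0.01  ]
```

View pics/crop1.png

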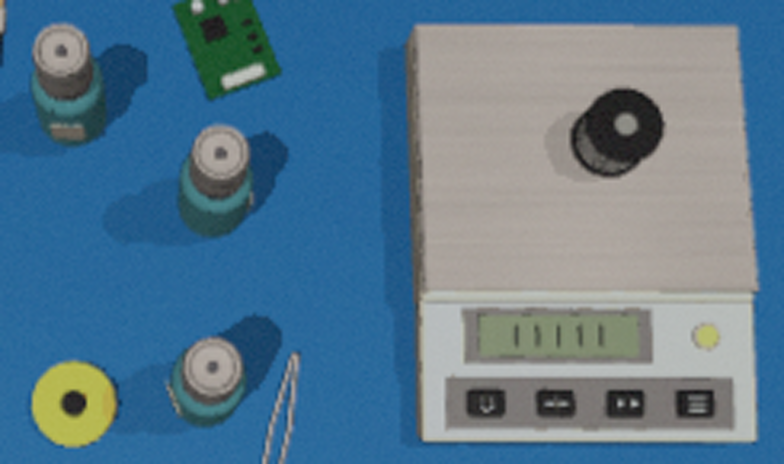

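>>> drive_tool(series=[[0,0,-0.5,8.5,-1],[0,0,-0.5,8.5,-1],[0,0,-0.5,8.5,-1],[0,0,-0.5,8.5,-1],[0,0,0,8.5,-1],[0,0,0,8.5,-1],[0,0,0,8.5,-1],[0,0,0,8.5,-1]])

```text
t: 2.15
eef_pos: [0.2217, 0.6375, 0.2513]
tool_rot: [-0.0, 0.692, 0.722, -0.0]
contact_force: [-0.8, 0.3, 0.8]
gripper_width: 0.995
grasp_force: 0.0
```

>>> drive_tool(series=[[0,0,0,2.8,-1],[-3,3.5,0,0,-1],[-3.5,3.5,0,0,-1],[-3.5,3.5,0,0,-1],[-3.5,3.5,0,0,-1],[-3.5,3.5,0,0,-1],[-3.5,3.5,0,0,-1],[-3.5,3.5,0,0,-1]])

```text
t: 2.95
eef_pos: [0.468, 0.3961, 0.2516]
tool_rot: [-0.0, 0.707, 0.707, 0.0]
contact_force: [0.6, 1.2, -0.7]
gripper_width: 0.999
grasp_force: 0.0
```

>>> drive_tool(series=[[-4.5,0,0,0,1],[-4.5,0,0,0,1],[-4.5,0,0,0,1],[-4.5,0,0,0,1],[-4.5,0,0,0,1],[-4.5,0,0,0,1],[-4.5,0,0,0,1],[-4.5,0,0,0,1]])

```text
t: 3.75
eef_pos: [0.4668, 0.0359, 0.2516]
tool_rot: [0.0, 0.707, 0.707, 0.001]
contact_force: [-0.2, -0.5, 0.2]
gripper_width: 0.001
grasp_force: 0.0
```

>>> drive_tool(series=[[-4.5,0,0,0,1],[-4.5,0,0,0,1],[-4.5,0,0,0,1],[-4.5,0,0,0,1],[-4.5,0,0,0,1],[-4.5,0,0,0,1],[0,0,0,0,1],[0,0,0,0,1]])

```text
t: 4.55
eef_pos: [0.4667, -0.2333, 0.2513]
tool_rot: [-0.0, 0.708, 0.706, -0.0]
contact_force: [-0.4, 0.5, 0.7]
gripper_width: -0.002
grasp_force: 0.0
```

```bash
python3 - <<'E'
from h import *
o=readout.get_obs(); m=imaging.camera_model('wrist'); print(o['eef_pos'],m['xyz'])
snap('wrist','w1')
for p in [(.41,-.2194,.045),(.41,-.357,.045),(.569,-.29,.055),(.587,-.306,.103)]: print(proj('wrist',p,m))
E
```

```text
[ 0.46666201 -0.23334504  0.25127744] [ 0.46663753 -0.15840391  0.3941714 ]
[263.6 195.4]
[270.6 322.3]
[424.9 267. ]
[454.9 301.7]
```

View pics/w1.png

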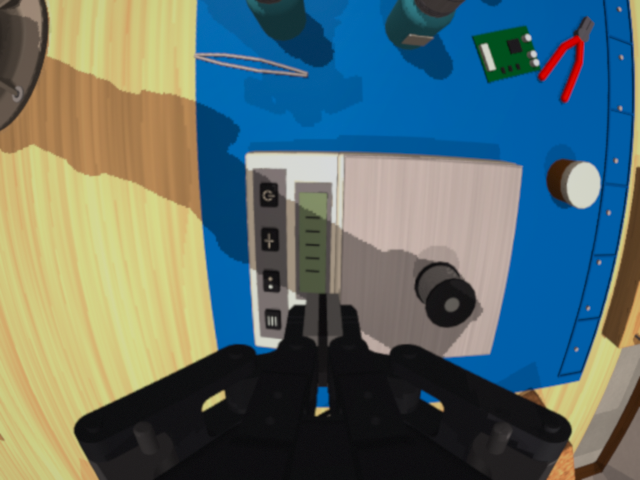

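The wrist view shows the four keys at (269,195), (269,240), (270,281) and (272,320), and the spool top at (452,304). I'll triangulate them against the top camera.

```bash
cat >> h.py <<'E'
def tri(*obs):
    A=np.zeros((3,3));b=np.zeros(3);L=[]
    for c,uv,m in obs:
        o,d=ray(c,uv,m);d=d/np.linalg.norm(d);P=np.eye(3)-np.outer(d,d);A+=P;b+=P@o;L.append((P,o))
    x=np.linalg.solve(A,b); return x.round(4),[round(1e3*np.linalg.norm(P@(x-o)),1) for P,o in L]
E
python3 - <<'E'
from h import *
m=imaging.camera_model('wrist')
for n,a,b in [('P',(269,195),(421.9,326.3)),('Z',(269,240),(443.75,326.3)),('U',(270,281),(465.6,326.3)),('R',(272,320),(487.5,326.3)),
 ('spool',(452,304),(465,238.8)),('panBL',(343,154),(400,293)),('panTL',(521,164),(399.5,208.5)),('panTR',(491,354),(500.5,208.5))]:
    print(n,tri(('wrist',a,m),('top',b,None)),onz('wrist',a,.05,m),onz('wrist',a,.055,m))
print('spool',onz('wrist',(452,304),.103,m))
E
```

```text
P (array([ 0.4121, -0.2231,  0.0217]), [np.float64(1.5), np.float64(1.5)]) [ 0.4164 -0.2167  0.05  ] [ 0.4171 -0.2159  0.055 ]
Z (array([ 0.4109, -0.2699,  0.0235]), [np.float64(0.8), np.float64(0.8)]) [ 0.4147 -0.2611  0.05  ] [ 0.4155 -0.2596  0.055 ]
U (array([ 0.41  , -0.3163,  0.0239]), [np.float64(0.7), np.float64(0.7)]) [ 0.4136 -0.3045  0.05  ] [ 0.4144 -0.3023  0.055 ]
R (array([ 0.4095, -0.3626,  0.0267]), [np.float64(0.1), np.float64(0.1)]) [ 0.4132 -0.3496  0.05  ] [ 0.414  -0.3469  0.055 ]
spool (array([ 0.5841, -0.3079,  0.1015]), [np.float64(1.8), np.float64(1.8)]) [ 0.6064 -0.3333  0.05  ] [ 0.6044 -0.3307  0.055 ]
panBL (array([ 0.4866, -0.1821,  0.0108]), [np.float64(1.7), np.float64(1.7)]) [ 0.4857 -0.1785  0.05  ] [ 0.4855 -0.1782  0.055 ]
panTL (array([ 0.6594, -0.181 ,  0.0675]), [np.float64(2.0), np.float64(2.0)]) [ 0.6688 -0.1803  0.05  ] [ 0.6659 -0.18    0.055 ]
panTR (array([ 0.6631, -0.4023,  0.0557]), [np.float64(3.5), np.float64(3.5)]) [ 0.6692 -0.4042  0.05  ] [ 0.6663 -0.4006  0.055 ]
spool [ 0.5849 -0.3061  0.103 ]
```

>>> drive_tool(series=[[1.2,-2.8,0,0,1],[0,-2.8,0,0,1],[0,0,4.5,0,1],[0,0,4.5,0,1],[0,0,4.5,0,1],[0,0,4,0,1],[0,0,1.6,0,1],[0,0,0,0,1]])

```text
t: 5.4
eef_pos: [0.4099, -0.2179, 0.0583]
tool_rot: [-0.002, 0.706, 0.708, -0.001]
contact_force: [-0.1, 0.0, 0.1]
gripper_width: 0.0
grasp_force: 0.0
```

```bash
python3 - <<'E'
from h import *
im=snap('wrist','w2'); m=imaging.camera_model('wrist'); o=readout.get_obs(); print(o['eef_pos'],o['contact_force'],proj('wrist',o['eef_pos'],m), proj('wrist',(.412,-.222,.03),m))
cv2.imwrite('pics/w2c.png',cv2.resize(im[150:420,150:510,::-1],None,fx=2,fy=2))
E
```

```text
[ 0.41084202 -0.21878508  0.05975664] [0.57953607 0.5546119  0.49303424] [323.1 310.1] [325.3 288.6]
```

View pics/w2c.png

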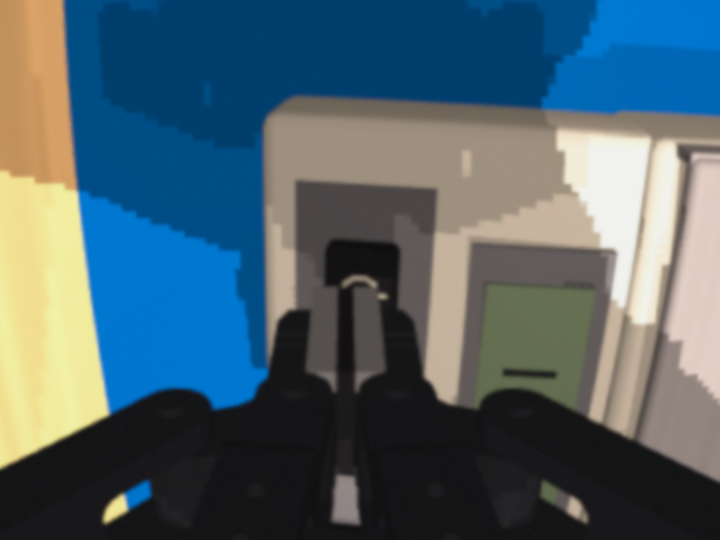

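The power key's centre shows at about (331,290), roughly 4 mm in +x and 4 mm in −y from the fingertips. I'll correct for that and press.

>>> drive_tool(series=[[-0.4,0.3,0,0,1],[0,0,0.8,0,1],[0,0,0.4,0,1],[0,0,0.2,0,1],[0,0,0,0,1]])

```text
t: 5.95
eef_pos: [0.4139, -0.2243, 0.0462]
tool_rot: [-0.0, 0.707, 0.707, 0.0]
contact_force: [-0.3, 0.2, 0.3]
gripper_width: -0.004
grasp_force: 0.0
```

>>> drive_tool(series=[[0,0,0.2,0,1],[0,0,0.2,0,1],[0,0,0,0,1]])

```text
t: 6.25
eef_pos: [0.4139, -0.2243, 0.0421]
tool_rot: [-0.0, 0.707, 0.707, -0.0]
contact_force: [0.7, 0.2, 0.1]
gripper_width: 0.0
grasp_force: 0.0
```

>>> drive_tool(series=[[0,0,0.2,0,1],[0,0,0.2,0,1],[0,0,0,0,1]])

```text
t: 6.55
eef_pos: [0.4143, -0.2245, 0.0382]
tool_rot: [0.0, 0.707, 0.707, 0.0]
contact_force: [-0.3, 0.6, 2.9]
gripper_width: -0.002
grasp_force: 0.9
```

>>> drive_tool(series=[[0,0,0.1,0,1],[0,0,0.1,0,1],[0,0,0,0,1]])

```text
t: 6.85
eef_pos: [0.4145, -0.2245, 0.0364]
tool_rot: [0.0, 0.707, 0.707, 0.0]
contact_force: [0.8, 0.5, 3.5]
gripper_width: 0.002
grasp_force: 1.5
```

>>> drive_tool(series=[[0,0,0.1,0,1],[0,0,0,0,1],[0,0,0,0,1]])

```text
t: 7.15
eef_pos: [0.4146, -0.2245, 0.0355]
tool_rot: [0.0, 0.707, 0.707, 0.0]
contact_force: [1.0, 0.7, 4.4]
gripper_width: 0.001
grasp_force: 1.8
```

>>> drive_tool(series=[[0,0,0.15,0,1],[0,0,0,0,1],[0,0,0,0,1]])

```text
t: 7.45
eef_pos: [0.4148, -0.2246, 0.0347]
tool_rot: [0.0, 0.707, 0.707, 0.001]
contact_force: [-0.9, 2.3, 17.6]
gripper_width: -0.002
grasp_force: 8.6
```

The power key bottomed out, with the force jumping to 17.6 N. Next is the spool.

>>> drive_tool(series=[[0,0,-4.5,0,-1],[0,0,-4.5,0,-1],[0,0,-3.5,0,-1],[-2,4.25,0,0,-1],[-2,4.25,0,0,-1],[-2.2,4.25,0,0,-1],[-2,4.25,0,0,-1],[0,0,0,0,-1]])

```text
t: 8.25
eef_pos: [0.588, -0.3077, 0.1572]
tool_rot: [0.001, 0.706, 0.708, -0.001]
contact_force: [1.0, 0.6, -0.3]
gripper_width: 1.001
grasp_force: 0.0
```

```bash
python3 - <<'E'
from h import *
im=snap('wrist','w3'); m=imaging.camera_model('wrist'); o=readout.get_obs(); print(o['eef_pos'],o['contact_force'],proj('wrist',(.5845,-.307,.103),m))
for c in ['top','wrist','side']:
  if c!='wrist': snap(c,c+'3')
  print(c,[(d['conf'],d['centre'],d['mask'].sum()) for d in imaging.cut_out('spool_mid',c)])
E
```

```text
[ 0.58492388 -0.30704685  0.15702528] [-0.18678785 -0.16258131 -0.6785558 ] [322.4 265.5]
top [(0.36, [335.6, 307.7], np.int64(75))]
wrist [(0.71, [314.7, 259.1], np.int64(6688))]
side [(0.59, [347.3, 333.0], np.int64(617)), (0.42, [277.3, 213.9], np.int64(4015))]
```

View pics/w3.png

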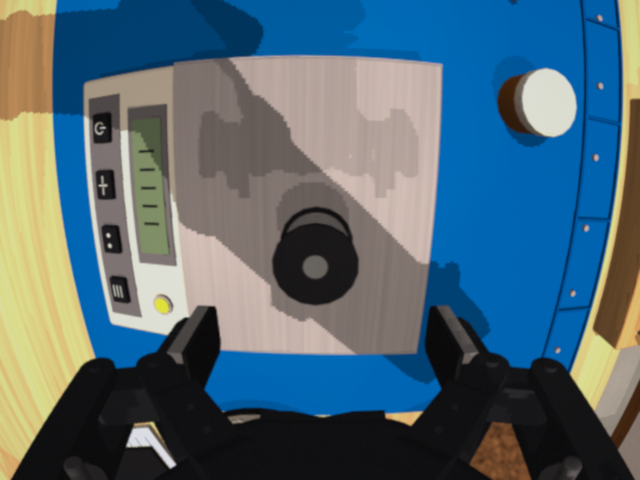

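The spool top is at (315.5,264), about 4 mm in −x from the tool axis. I'll adjust, descend and grip.

>>> drive_tool(series=[[0.1,-0.4,0,0,-1],[0,0,4,0,-1],[0,0,4,0,-1],[0,0,1.7,0,-1],[0,0,0,0,0],[0,0,0,0,1],[0,0,0,0,1],[0,0,0,0,1]], squeeze=60)

```text
t: 9.35
eef_pos: [0.5819, -0.3065, 0.0644]
tool_rot: [0.002, 0.707, 0.707, 0.001]
contact_force: [0.6, 0.2, 7.3]
gripper_width: 0.571
grasp_force: 62.5
```

>>> drive_tool(series=[[0,0,0,0,1],[0,0,0,0,1],[0,0,-1,0,1],[0,0,-1,0,1],[0,0,-2,0,1],[0,0,-2,0,1],[0,0,0,0,1]])

```text
t: 10.05
eef_pos: [0.5814, -0.3066, 0.1251]
tool_rot: [0.002, 0.707, 0.707, 0.001]
contact_force: [0.5, -0.2, -3.3]
gripper_width: 0.573
grasp_force: 62.5
```

>>> drive_tool(series=[[0,0,-3.5,0,1],[0,0,-4,0,1],[0,0,-4,0,1],[2.5,0,0,0,1],[4,0,0,0,1],[4,0,0,0,1],[4,-1,0,0,1],[4,-1,0,0,1]])

```text
t: 10.85
eef_pos: [0.559, -0.1185, 0.2359]
tool_rot: [-0.001, 0.707, 0.707, -0.0]
contact_force: [0.9, 0.9, -3.8]
gripper_width: 0.571
grasp_force: 63.2
```

>>> drive_tool(series=[[4,-1,0,0,1],[4,-1,0,0,1],[4,-1,0,0,1],[4,-1,0,0,1],[4,-1,0,0,1],[3.2,-1.1,0,0,1],[0,0,0,0,1]])

```text
t: 11.55
eef_pos: [0.4967, 0.1172, 0.2358]
tool_rot: [-0.001, 0.704, 0.71, -0.0]
contact_force: [-0.1, 0.1, -4.0]
gripper_width: 0.572
grasp_force: 63.2
```

```bash
python3 - <<'E'
from h import *
im=snap('wrist','w4'); m=imaging.camera_model('wrist'); o=readout.get_obs(); print(o['eef_pos'],o['contact_force'],proj('wrist',(.5,.11,0),m),proj('wrist',(.62,.048,.165),m),proj('wrist',(.4175,.05,.014),m))
E
```

```text
[0.49755558 0.11420304 0.23606913] [ 0.22463909 -0.45092977 -3.1173698 ] [325.4 207.1] [490.2 340.9] [247.5 265.3]
```

View pics/w4.png

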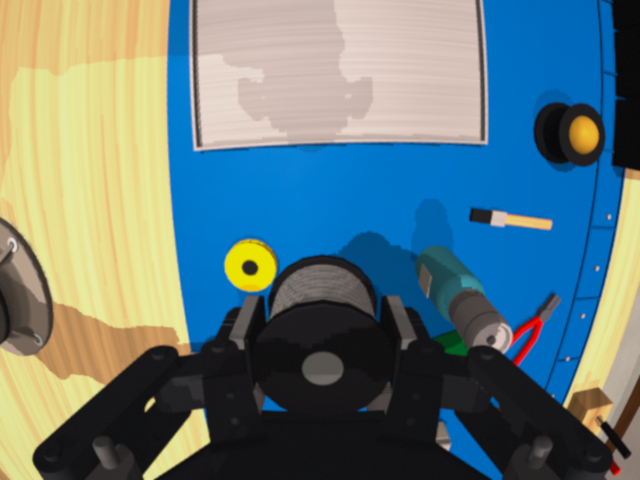

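The spool is upright in the grip and the bench below is clear. I'll lower it.

>>> drive_tool(series=[[0,0,4.5,0,1],[0,0,4.5,0,1],[0,0,4.5,0,1],[0,0,4.5,0,1],[0,0,3,0,1],[0,0,1,0,1],[0,0,0.4,0,1],[0,0,0,0,1]])

```text
t: 12.4
eef_pos: [0.4999, 0.1111, 0.0135]
tool_rot: [0.0, 0.707, 0.707, 0.0]
contact_force: [0.2, 0.3, -3.2]
gripper_width: 0.57
grasp_force: 63.3
```

>>> drive_tool(series=[[0,0,0.2,0,1],[0,0,0,0,1]])

```text
t: 12.6
eef_pos: [0.4999, 0.112, 0.0119]
tool_rot: [0.0, 0.707, 0.707, 0.001]
contact_force: [1.2, 0.1, -3.9]
gripper_width: 0.57
grasp_force: 63.3
```

>>> drive_tool(series=[[0,0,0.2,0,1],[0,0,0,0,1]])

```text
t: 12.8
eef_pos: [0.4996, 0.112, 0.0094]
tool_rot: [0.0, 0.707, 0.707, 0.001]
contact_force: [0.2, 0.7, 1.3]
gripper_width: 0.569
grasp_force: 63.9
```

>>> drive_tool(series=[[0,0,0.15,0,1],[0,0,0,0,1]])

```text
t: 13.0
eef_pos: [0.4996, 0.1121, 0.0093]
tool_rot: [-0.001, 0.707, 0.707, 0.001]
contact_force: [-6.5, 0.1, 23.6]
gripper_width: 0.576
grasp_force: 66.2
```

>>> drive_tool(series=[[0,0,-0.1,0,0],[0,0,0,0,-0.6],[0,0,0,0,-1],[0,0,0,0,-1],[0,0,-2,0,-1],[0,0,-3,0,-1],[0,0,-4,0,-1],[0,0,-4.5,0,-1]])

```text
t: 13.8
eef_pos: [0.4981, 0.1112, 0.1438]
tool_rot: [-0.0, 0.707, 0.707, -0.001]
contact_force: [0.4, 1.0, 0.9]
gripper_width: 1.004
grasp_force: 0.0
```

>>> drive_tool(series=[[0,0,-4.5,0,1],[0,0,-4.5,0,1],[-3,-1,0,0,1],[-4.5,-1,0,0,1],[-4.5,-1,0,0,1],[-4.5,-1,0,0,1],[-4.5,-1,0,0,1],[-4.5,-1,0,0,1]])

```text
t: 14.6
eef_pos: [0.4382, -0.145, 0.2333]
tool_rot: [-0.0, 0.707, 0.707, 0.0]
contact_force: [-0.0, 0.3, -0.1]
gripper_width: 0.004
grasp_force: 0.0
```

>>> drive_tool(series=[[-4.2,-0.8,0,0,1],[-4.2,-0.8,0,0,1],[-4.2,-0.9,0,0,1],[0,0,4.5,0,1],[0,0,4.5,0,1],[0,0,4.5,0,1],[0,0,4,0,1],[0,0,0,0,1]])

```text
t: 15.4
eef_pos: [0.4106, -0.2677, 0.0543]
tool_rot: [-0.004, 0.707, 0.707, -0.002]
contact_force: [-0.8, 1.2, -0.5]
gripper_width: -0.001
grasp_force: 0.0
```

```bash
python3 - <<'E'
from h import *
im=snap('wrist','w5'); m=imaging.camera_model('wrist'); o=readout.get_obs(); print(o['eef_pos'],proj('wrist',o['eef_pos'],m), proj('wrist',(.414,-.2705,.039),m), proj('wrist',(.414,-.2245,.039),m))
cv2.imwrite('pics/w5c.png',cv2.resize(im[150:420,150:510,::-1],None,fx=2,fy=2))
E
```

```text
[ 0.41216226 -0.2690034   0.05691649] [323.2 310. ] [327.1 295.5] [327.3 200.1]
```

View pics/w5c.png

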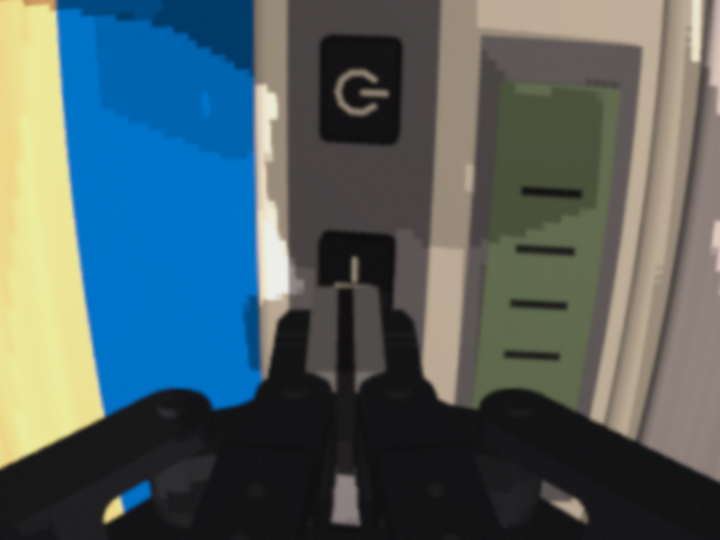

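The power key is at (330.5,195.5) and the zero key at about (328.5,291), nearly under the tip. I'll press the zero key.

>>> drive_tool(series=[[0.1,0.2,0,0,1],[0,0,1,0,1],[0,0,0.5,0,1],[0,0,0.3,0,1],[0,0,0.2,0,1],[0,0,0.1,0,1],[0,0,0,0,1]])

```text
t: 16.15
eef_pos: [0.4166, -0.2684, 0.0375]
tool_rot: [0.0, 0.707, 0.707, 0.0]
contact_force: [1.2, 1.1, 2.5]
gripper_width: -0.002
grasp_force: 1.3
```

>>> drive_tool(series=[[0,0,0.1,0,1],[0,0,0.1,0,1],[0,0,0,0,1]])

```text
t: 16.45
eef_pos: [0.4168, -0.2684, 0.0355]
tool_rot: [0.0, 0.707, 0.707, 0.0]
contact_force: [4.4, 2.5, 4.3]
gripper_width: -0.001
grasp_force: 2.1
```

>>> drive_tool(series=[[0,0,0.15,0,1],[0,0,0,0,1],[0,0,0,0,1]])

```text
t: 16.75
eef_pos: [0.417, -0.2684, 0.0349]
tool_rot: [0.0, 0.707, 0.707, 0.001]
contact_force: [0.3, 5.5, 17.9]
gripper_width: 0.002
grasp_force: 9.2
```

The zero key bottomed. I'll go up and hover over the middle bottle.

>>> drive_tool(series=[[0,0,-4.5,0,1],[0,0,-4.5,0,1],[0,0,-4.5,0,1],[0,0,-4.5,0,1],[0,0,-2,0,-1],[4,2.5,0,0,-1],[4,2.5,0,0,-1],[4,2.5,0,0,-1]])

```text
t: 17.55
eef_pos: [0.4909, -0.1475, 0.2337]
tool_rot: [-0.0, 0.708, 0.707, -0.0]
contact_force: [0.9, -0.6, -0.0]
gripper_width: 0.68
grasp_force: 0.0
```

>>> drive_tool(series=[[3.5,2.5,0,0,-1],[3.5,2,0,0,-1],[3.2,1.6,0,0,-1],[0,0,0,0,-1],[0,0,0,0,-1]])

```text
t: 18.05
eef_pos: [0.5513, -0.0464, 0.233]
tool_rot: [-0.0, 0.707, 0.708, -0.001]
contact_force: [-0.3, -0.4, 0.2]
gripper_width: 1.0
grasp_force: 0.0
```

```bash
python3 - <<'E'
from h import *
for uv in [(289.1,215.6),(338.75,247.8),(336.25,314.4)]: print(onz('top',uv,.165))
o=readout.get_obs(); m=imaging.camera_model('wrist'); snap('wrist','w6'); print(o['eef_pos'])
for p in [(.6204,.0479,.165),(.5566,-.0456,.165),(.4258,-.0368,.165)]: print(proj('wrist',p,m))
print([(d['conf'],d['centre'],d['mask'].sum()) for d in imaging.cut_out('bottle_a_mid','wrist')])
E
```

```text
[0.6192 0.0497 0.165 ]
[ 0.553 -0.046  0.165]
[ 0.4251 -0.0382  0.165 ]
[ 0.55134043 -0.04636294  0.23299269]
[443.4 101.4]
[331.8 256.1]
[130.9 242. ]
[]
```

View pics/w6.png

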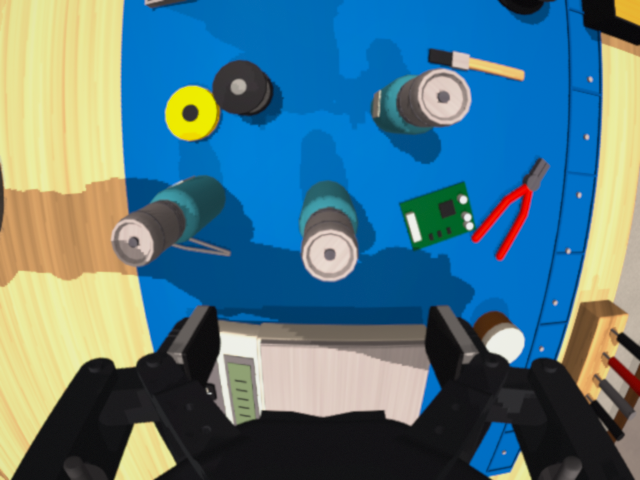

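Bottle heads in the wrist view are at (329.5,254), (443.5,97) and (134,241). The spool is still upright at (238,86), near the reel.

```bash
python3 - <<'E'
from h import *
m=imaging.camera_model('wrist')
for uv,z in [((443.5,97),.165),((329.5,254),.165),((134,241),.165),((239,86),.048),((192,113),.014)]: print(onz('wrist',uv,z,m))
E
```

```text
[0.6206 0.0487 0.165 ]
[ 0.5549 -0.0461  0.165 ]
[ 0.4278 -0.0375  0.165 ]
[0.4776 0.0688 0.048 ]
[0.4209 0.0495 0.014 ]
```

>>> drive_tool(series=[[0,0.3,0,0,-1],[0,0,4,0,-1],[0,0,4,0,-1],[0,0,3.7,0,-1],[0,0,0,0,-0.3],[0,0,0,0,0.2],[0,0,0,0,0.5],[0,0,0,0,1]], squeeze=90)

```text
t: 18.95
eef_pos: [0.5564, -0.0469, 0.1192]
tool_rot: [0.001, 0.707, 0.707, 0.001]
contact_force: [-0.8, -0.2, 2.2]
gripper_width: 0.405
grasp_force: 89.1
```

>>> drive_tool(series=[[0,0,0,0,1],[0,0,0,0,1],[0,0,-0.5,0,1],[0,0,-1,0,1],[0,0,-2,0,1],[0,0,-3,0,1],[0,0,-3.5,0,1],[0,0,0,0,1]])

```text
t: 19.75
eef_pos: [0.5579, -0.0473, 0.222]
tool_rot: [0.003, 0.707, 0.707, 0.003]
contact_force: [0.1, -0.3, -2.6]
gripper_width: 0.402
grasp_force: 90.0
```

>>> drive_tool(series=[[-1,0,0,0,1],[-2,0,0,0,1],[-3,0,0,0,1],[-3,0,0,0,1],[-3,0,0,0,1],[-3,0,0,0,1],[-3,0.5,0,0,1],[-3,0.5,0,0,1]])

```text
t: 20.55
eef_pos: [0.5638, -0.2579, 0.2155]
tool_rot: [-0.001, 0.707, 0.707, -0.001]
contact_force: [1.1, 0.2, -1.8]
gripper_width: 0.404
grasp_force: 90.0
```

>>> drive_tool(series=[[-3,0,0,0,1],[-3,0,0,0,1],[-2.5,0,0,0,1],[-1.8,0,0,0,1],[0,0,1.5,0,1],[0,0,1.5,0,1],[0,0,0.8,0,1],[0,0,0.3,0,1]])

```text
t: 21.35
eef_pos: [0.5643, -0.3574, 0.1744]
tool_rot: [-0.002, 0.706, 0.708, -0.0]
contact_force: [-5.5, 3.0, 13.8]
gripper_width: 0.401
grasp_force: 91.5
```

>>> drive_tool(series=[[0,0,0.2,0,1],[0,0,0.1,0,1],[0,0,0,0,1]])

```text
t: 21.65
eef_pos: [0.5643, -0.3579, 0.1744]
tool_rot: [-0.001, 0.707, 0.708, 0.001]
contact_force: [-6.0, 4.0, 15.5]
gripper_width: 0.402
grasp_force: 92.1
```

>>> drive_tool(series=[[0,0,-0.1,0,1],[0,0,0,0,1],[0,0,0,0,0.1],[0,0,0,0,-0.4],[0,0,0,0,-1],[0,0,0,0,-1],[0,0,-2,0,-1],[0,0,-3,0,-1]])

```text
t: 22.45
eef_pos: [0.5643, -0.3584, 0.2224]
tool_rot: [-0.002, 0.707, 0.707, -0.001]
contact_force: [0.3, -0.2, 0.2]
gripper_width: 1.001
grasp_force: 0.0
```

>>> drive_tool(series=[[0,0,-3,0,-1],[0,0,-1,0,-1],[3,0,0,0,-1],[4,0.3,0,0,-1],[4.5,0.5,0,0,-1],[4.5,0.5,0,0,-1],[4.5,0.5,0,0,-1],[4.5,0.5,0,0,-1]])

```text
t: 23.25
eef_pos: [0.5877, -0.1073, 0.2632]
tool_rot: [-0.0, 0.707, 0.707, -0.0]
contact_force: [1.2, 0.2, 0.0]
gripper_width: 1.0
grasp_force: 0.0
```

```bash
python3 - <<'E'
from h import *
m=imaging.camera_model('wrist');o=readout.get_obs(); print(o['eef_pos'],o['contact_force'])
im=snap('wrist','w7'); t=snap('top','t7')
a=t[180:350,260:520,::-1]
cv2.imwrite('pics/c7.png',np.vstack([cv2.resize(im[:,:,::-1],(400,300)),cv2.resize(a,(400,262))]))
print(proj('wrist',(.6206,.0487,.165),m),proj('top',(.564,-.357,.22)))
E
```

```text
[ 0.58773444 -0.10733019  0.26319406] [1.20011546 0.18526219 0.00694448]
[373.7  11.3] [508.8 232.7]
```

View pics/c7.png

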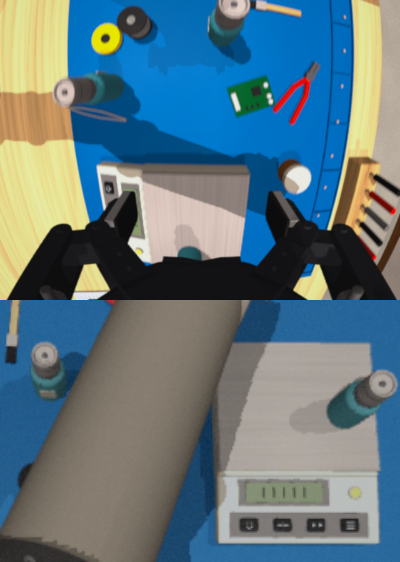

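The first bottle stands upright on the platform. Next is the bottle at (0.62, 0.05).

>>> drive_tool(series=[[4,1,0,0,-1],[4,1,0,0,-1],[4,1,0,0,-1],[3.5,0.3,0,0,-1],[0,0,2.5,0,-1],[0,0,0,0,-1],[0,0,0,0,-1]])

```text
t: 24.05
eef_pos: [0.6204, 0.0443, 0.2385]
tool_rot: [-0.0, 0.708, 0.707, -0.001]
contact_force: [-0.2, 0.7, -0.1]
gripper_width: 1.0
grasp_force: 0.0
```

```bash
cat >> h.py <<'E'
def head(z=.165,m=None,guess=None):
    """bright round head nearest guess in wrist picture"""
    o=readout.get_obs(); m=imaging.camera_model('wrist'); im=imaging.read_camera('wrist')
    g=cv2.medianBlur(cv2.cvtColor(im,cv2.COLOR_RGB2GRAY),5); u=proj('wrist',guess,m)
    c=cv2.HoughCircles(g,cv2.HOUGH_GRADIENT,1.2,20,param1=90,param2=18,minRadius=18,maxRadius=48)
    print('eef',o['eef_pos'].round(4),'pred',u)
    if c is None: return
    c=c[0]; d=np.hypot(c[:,0]-u[0],c[:,1]-u[1])
    for i in np.argsort(d)[:3]: print(c[i],onz('wrist',c[i][:2],z,m))
    return im
E
python3 - <<'E'
from h import *
im=head(guess=(.6206,.0487,.165)); cv2.imwrite('pics/w8.png',im[:,:,::-1])
E
```

```text
eef [0.6204 0.0443 0.2385] pred [323.3 247.4]
[319.80002 245.40001  23.04   ] [0.6185 0.05   0.165 ]
[337.80002 256.2      42.     ] [0.6296 0.043  0.165 ]
[334.2      231.00002   37.800003] [0.6272 0.0591 0.165 ]
```

>>> drive_tool(series=[[0.5,0,0,0,-1],[0,0,4,0,-1],[0,0,4,0,-1],[0,0,4.2,0,-1],[0,0,0,0,-0.3],[0,0,0,0,0.2],[0,0,0,0,0.5],[0,0,0,0,1]])

```text
t: 24.9
eef_pos: [0.6226, 0.0504, 0.1199]
tool_rot: [0.001, 0.707, 0.707, 0.002]
contact_force: [-2.1, 0.0, 4.6]
gripper_width: 0.407
grasp_force: 88.9
```

>>> drive_tool(series=[[0,0,0,0,1],[0,0,0,0,1],[0,0,-0.5,0,1],[0,0,-1,0,1],[0,0,-2,0,1],[0,0,-3,0,1],[0,0,-3.5,0,1],[0,0,0,0,1]])

```text
t: 25.7
eef_pos: [0.6241, 0.0499, 0.2227]
tool_rot: [0.003, 0.707, 0.707, 0.004]
contact_force: [0.9, -0.3, -1.2]
gripper_width: 0.4
grasp_force: 89.8
```

>>> drive_tool(series=[[-1,0,0,0,1],[-2,0,0,0,1],[-3,-1,0,0,1],[-3,-1,0,0,1],[-3,-1,0,0,1],[-3,-1,0,0,1],[-3,-1,0,0,1],[-3,-0.6,0,0,1]])

```text
t: 26.5
eef_pos: [0.5629, -0.161, 0.2156]
tool_rot: [-0.001, 0.707, 0.707, -0.001]
contact_force: [0.4, 0.0, -1.6]
gripper_width: 0.403
grasp_force: 89.8
```

>>> drive_tool(series=[[-3,0,0,0,1],[-3,0,0,0,1],[-3,0,0,0,1],[-2.5,0,0,0,1],[-1.6,0,0,0,1],[0,0,0,0,1],[0,0,0,0,1]])

```text
t: 27.2
eef_pos: [0.5641, -0.2903, 0.2157]
tool_rot: [-0.001, 0.707, 0.707, -0.0]
contact_force: [0.7, 0.6, -2.1]
gripper_width: 0.4
grasp_force: 89.8
```

>>> drive_tool(series=[[0,0,1.5,0,1],[0,0,1.5,0,1],[0,0,0.7,0,1],[0,0,0.2,0,1],[0,0,0,0,1]])

```text
t: 27.7
eef_pos: [0.5649, -0.29, 0.1772]
tool_rot: [-0.0, 0.707, 0.707, -0.0]
contact_force: [0.2, -0.4, -1.7]
gripper_width: 0.4
grasp_force: 89.8
```

>>> drive_tool(series=[[0,0,0.15,0,1],[0,0,0,0,1]])

```text
t: 27.9
eef_pos: [0.5653, -0.2905, 0.1766]
tool_rot: [0.0, 0.707, 0.707, 0.0]
contact_force: [0.2, 0.7, -1.0]
gripper_width: 0.4
grasp_force: 89.8
```

>>> drive_tool(series=[[0,0,0.1,0,1],[0,0,0.1,0,1],[0,0,0,0,1]])

```text
t: 28.2
eef_pos: [0.5652, -0.2907, 0.1749]
tool_rot: [0.0, 0.707, 0.707, 0.0]
contact_force: [-1.9, -0.0, 3.5]
gripper_width: 0.401
grasp_force: 90.6
```

Contact. I'll release and go for the third bottle.

>>> drive_tool(series=[[0,0,0,0,0.1],[0,0,0,0,-0.4],[0,0,0,0,-1],[0,0,0,0,-1],[0,0,-2,0,-1],[0,0,-3,0,-1],[0,0,-3,0,-1],[0,0,-1,0,-1]])

```text
t: 29.0
eef_pos: [0.5661, -0.2915, 0.2674]
tool_rot: [0.002, 0.707, 0.707, 0.001]
contact_force: [0.1, -0.1, 0.3]
gripper_width: 0.997
grasp_force: 0.0
```

>>> drive_tool(series=[[3,0,0,0,-1],[4,-1.5,0,0,-1],[4,-2.5,0,0,-1],[4,-2.5,0,0,-1],[4,-2.5,0,0,-1],[4,-2.5,0,0,-1],[2.3,-2.2,0,0,-1],[0,0,0,0,-1]])

```text
t: 29.8
eef_pos: [0.4251, -0.0339, 0.2634]
tool_rot: [-0.002, 0.705, 0.71, 0.001]
contact_force: [0.1, 0.1, -0.1]
gripper_width: 0.997
grasp_force: 0.0
```

>>> drive_tool(series=[[0,0,2.5,0,-1],[0,0,0,0,-1],[0,0,0,0,-1]])

```text
t: 30.1
eef_pos: [0.4278, -0.0382, 0.2393]
tool_rot: [0.0, 0.708, 0.707, -0.001]
contact_force: [-0.2, -0.9, 0.2]
gripper_width: 0.999
grasp_force: 0.0
```

```bash
python3 - <<'E'
from h import *
im=head(guess=(.4275,-.0378,.165)); cv2.imwrite('pics/w9.png',im[:,:,::-1])
t=snap('top','t9')
cv2.imwrite('pics/c9.png',np.vstack([cv2.resize(im[:,:,::-1],(400,300)),cv2.resize(t[180:350,260:520,::-1],(400,262))]))
E
```

```text
eef [ 0.4278 -0.0382  0.2393] pred [322.5 253.2]
[319.80002 250.20001  23.4    ] [ 0.4259 -0.0358  0.165 ]
[324.6  229.8   39.36] [ 0.4288 -0.0228  0.165 ]
[275.40002 270.6      29.76   ] [ 0.3978 -0.0494  0.165 ]
```

View pics/c9.png

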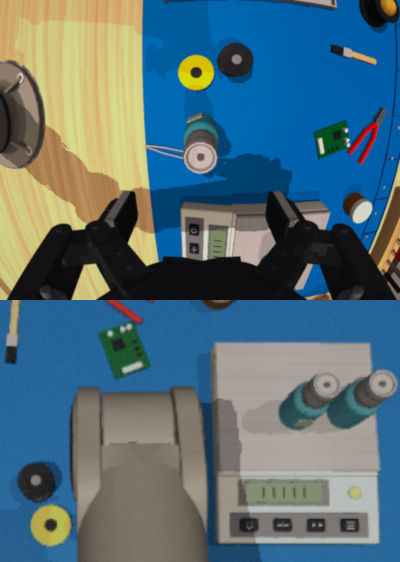

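Both bottles on the scale are upright. The third bottle's head is at about (320,251), so I'll grip it.

>>> drive_tool(series=[[0.2,-0.1,0,0,-1],[0,0,4,0,-1],[0,0,4,0,-1],[0,0,4.3,0,-1],[0,0,0,0,-0.3],[0,0,0,0,0.2],[0,0,0,0,0.5],[0,0,0,0,1]])

```text
t: 31.0
eef_pos: [0.4284, -0.035, 0.1187]
tool_rot: [0.0, 0.707, 0.707, 0.002]
contact_force: [-3.4, 0.1, 10.7]
gripper_width: 0.406
grasp_force: 88.1
```

>>> drive_tool(series=[[0,0,0,0,1],[0,0,0,0,1],[0,0,-0.5,0,1],[0,0,-1,0,1],[0,0,-2,0,1],[0,0,-3,0,1],[0,0,-3.5,0,1],[0,0,0,0,1]])

```text
t: 31.8
eef_pos: [0.43, -0.0355, 0.2205]
tool_rot: [0.001, 0.707, 0.707, 0.004]
contact_force: [0.9, 0.6, -1.3]
gripper_width: 0.409
grasp_force: 89.9
```

>>> drive_tool(series=[[-1,1,0,0,1],[-2,2,0,0,1],[-2.5,2.5,0,0,1],[-2.5,2.5,0,0,1],[-2.5,2.5,0,0,1],[-2.5,2,0,0,1],[-2.5,1.3,0,0,1],[-2,0.2,0,0,1]])

```text
t: 32.6
eef_pos: [0.5682, -0.2116, 0.2159]
tool_rot: [0.0, 0.707, 0.707, -0.0]
contact_force: [-0.6, -0.7, -2.0]
gripper_width: 0.404
grasp_force: 89.9
```

>>> drive_tool(series=[[-1.3,0,0,0,1],[0,0,0,0,1],[0,0,1.5,0,1],[0,0,1.5,0,1],[0,0,0.4,0,1],[0,0,0,0,1]])

```text
t: 33.2
eef_pos: [0.5664, -0.2219, 0.1808]
tool_rot: [-0.001, 0.707, 0.708, -0.001]
contact_force: [-0.0, -0.9, -1.9]
gripper_width: 0.402
grasp_force: 89.9
```

>>> drive_tool(series=[[0,0,0.3,0,1],[0,0,0.2,0,1],[0,0,0,0,1]])

```text
t: 33.5
eef_pos: [0.5671, -0.2233, 0.1773]
tool_rot: [0.0, 0.707, 0.707, 0.0]
contact_force: [-0.7, -0.6, -2.0]
gripper_width: 0.403
grasp_force: 89.9
```

>>> drive_tool(series=[[0,0,0.2,0,1],[0,0,0,0,1]])

```text
t: 33.7
eef_pos: [0.567, -0.2233, 0.1752]
tool_rot: [-0.0, 0.707, 0.707, 0.0]
contact_force: [-0.8, 0.1, -1.4]
gripper_width: 0.405
grasp_force: 89.9
```

>>> drive_tool(series=[[0,0,0.15,0,1],[0,0,0,0,1]])

```text
t: 33.9
eef_pos: [0.5671, -0.2235, 0.1739]
tool_rot: [0.0, 0.707, 0.707, 0.0]
contact_force: [-0.2, -0.7, -1.5]
gripper_width: 0.401
grasp_force: 90.3
```

>>> drive_tool(series=[[0,0,0.1,0,1],[0,0,0.1,0,1],[0,0,0,0,1]])

```text
t: 34.2
eef_pos: [0.5673, -0.2241, 0.1738]
tool_rot: [0.0, 0.707, 0.707, 0.001]
contact_force: [-4.8, 1.2, 14.8]
gripper_width: 0.405
grasp_force: 91.7
```

>>> drive_tool(series=[[0,0,-0.1,0,1],[0,0,0,0,0.1],[0,0,0,0,-0.4],[0,0,0,0,-1],[0,0,0,0,-1],[0,0,-2,0,-1],[0,0,-3,0,-1],[0,0,-4,0,-1]])

```text
t: 35.0
eef_pos: [0.5661, -0.2228, 0.2623]
tool_rot: [-0.001, 0.707, 0.707, -0.001]
contact_force: [0.4, -0.7, 0.8]
gripper_width: 0.997
grasp_force: 0.0
```

>>> drive_tool(series=[[0,-4,0,0,-1],[0,-4,0,0,1],[0,-4,0,0,1],[-3.5,-3.4,0,0,1],[-3.5,0,0,0,1],[-3.5,0,0,0,1],[-3.1,0,0,0,1],[0,0,0,0,1]])

```text
t: 35.8
eef_pos: [0.4115, -0.3639, 0.2632]
tool_rot: [0.001, 0.709, 0.705, -0.001]
contact_force: [-0.4, -1.4, 0.4]
gripper_width: -0.001
grasp_force: 0.0
```

>>> drive_tool(series=[[0,0,4.5,0,1],[0,0,4.5,0,1],[0,0,4.5,0,1],[0,0,4.5,0,1],[0,0,2,0,1],[0,0,0,0,1],[0,0,0,0,1]])

```text
t: 36.5
eef_pos: [0.4133, -0.3594, 0.0633]
tool_rot: [0.0, 0.707, 0.707, -0.0]
contact_force: [-0.1, -0.4, 0.5]
gripper_width: -0.001
grasp_force: 0.0
```

```bash
python3 - <<'E'
from h import *
m=imaging.camera_model('wrist');o=readout.get_obs(); print(o['eef_pos'],proj('wrist',(.413,-.36,.039),m),proj('wrist',(.4137,-.314,.039),m))
im=snap('wrist','w10'); t=snap('top','t10')
cv2.imwrite('pics/c10.png',np.vstack([cv2.resize(im[150:390,150:470,::-1],(400,300)),cv2.resize(t[180:350,260:520,::-1],(400,262))]))
E
```

```text
[ 0.41334207 -0.35940053  0.06334815] [322.4 288.2] [323.8 195.5]
```

View pics/c10.png

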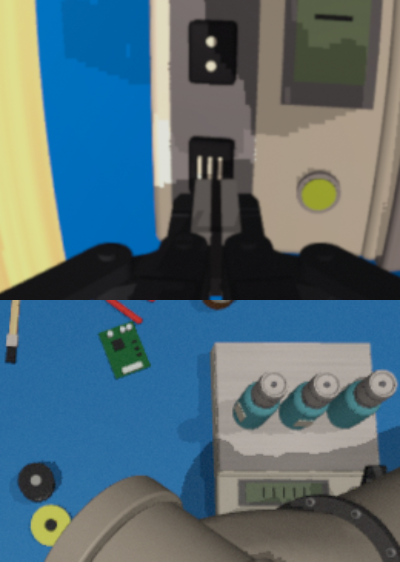

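All three bottles stand upright. The unit key is at (320,192) and the record key is directly under the tip, so I'll press record.

>>> drive_tool(series=[[0.1,-0.1,0,0,1],[0,0,1.5,0,1],[0,0,0.5,0,1],[0,0,0.3,0,1],[0,0,0.2,0,1],[0,0,0.2,0,1],[0,0,0,0,1]])

```text
t: 37.3
eef_pos: [0.4122, -0.3581, 0.0357]
tool_rot: [-0.0, 0.707, 0.707, 0.0]
contact_force: [-0.3, 3.1, 3.5]
gripper_width: -0.003
grasp_force: 1.7
```

>>> drive_tool(series=[[0,0,0.1,0,1],[0,0,0,0,1],[0,0,0,0,1]])

```text
t: 37.6
eef_pos: [0.4123, -0.3582, 0.0352]
tool_rot: [-0.0, 0.707, 0.707, 0.0]
contact_force: [-0.6, 3.4, 6.7]
gripper_width: 0.001
grasp_force: 3.2
```

>>> drive_tool(series=[[0,0,0.15,0,1],[0,0,0,0,1],[0,0,-4.5,0,1],[0,0,-4.5,0,1],[0,0,-4.5,0,1],[0,0,-4.5,0,1],[0,0,-4.5,0,-1],[0,0,0,0,-1]])

```text
t: 38.4
eef_pos: [0.4139, -0.3617, 0.2639]
tool_rot: [0.005, 0.707, 0.707, 0.001]
contact_force: [-0.2, -0.9, -0.3]
gripper_width: 0.33
grasp_force: 0.0
```

>>> drive_tool(series=[[3.5,1.5,0,0,-1],[3.5,4,0,0,-1],[3.5,4,0,0,-1],[3,4,0,0,-1],[0,1.8,0,0,-1],[0,0,0,0,-1],[0,0,0,0,-1]])

```text
t: 39.1
eef_pos: [0.5593, -0.2285, 0.2577]
tool_rot: [-0.0, 0.707, 0.707, -0.001]
contact_force: [-0.7, -1.6, 0.1]
gripper_width: 0.996
grasp_force: 0.0
```

```bash
python3 - <<'E'
from h import *
im=head(z=.22,guess=(.566,-.223,.22)); cv2.imwrite('pics/w11.png',im[:,:,::-1])
E
```

```text
eef [ 0.5593 -0.2285  0.2577] pred [335.9 266.9]
[330.6     265.80002  31.32   ] [ 0.5632 -0.2224  0.22  ]
[336.6      287.40002   37.920002] [ 0.5665 -0.2347  0.22  ]
[331.80002 245.40001  30.     ] [ 0.5638 -0.2113  0.22  ]
```

>>> drive_tool(series=[[0.5,0.5,0,0,-1],[0,0,3,0,-1],[0,0,3,0,-1],[0,0,2.6,0,-1],[0,0,0,0,-0.3],[0,0,0,0,0.2],[0,0,0,0,0.5],[0,0,0,0,1]])

```text
t: 39.95
eef_pos: [0.5661, -0.2233, 0.1744]
tool_rot: [0.001, 0.707, 0.707, 0.001]
contact_force: [-1.2, 0.2, 1.9]
gripper_width: 0.408
grasp_force: 89.1
```

>>> drive_tool(series=[[0,0,0,0,1],[0,0,0,0,1],[0,0,-0.5,0,1],[0,0,-1,0,1],[0,0,-2,0,1],[0,0,-2.5,0,1],[0,0,0,0,1]])

```text
t: 40.65
eef_pos: [0.567, -0.2238, 0.236]
tool_rot: [0.003, 0.707, 0.707, 0.001]
contact_force: [0.4, -0.6, -1.3]
gripper_width: 0.408
grasp_force: 89.7
```

>>> drive_tool(series=[[1,0,0,0,1],[2,0,0,0,1],[3,0,0,0,1],[3.5,0,0,0,1],[3.5,0,0,0,1],[3.5,0,0,0,1],[3.5,0,0,0,1],[3.5,0,0,0,1]])

```text
t: 41.45
eef_pos: [0.5639, 0.0151, 0.231]
tool_rot: [-0.001, 0.707, 0.708, -0.001]
contact_force: [0.7, 0.3, -2.2]
gripper_width: 0.4
grasp_force: 89.8
```

>>> drive_tool(series=[[3.5,-1,0,0,1],[3.5,-1,0,0,1],[3.5,-1,0,0,1],[3.5,-1,0,0,1],[3.5,-1,0,0,1],[3.5,-0.5,0,0,1],[3.5,0,0,0,1],[3.5,0,0,0,1]])

```text
t: 42.25
eef_pos: [0.5082, 0.2946, 0.231]
tool_rot: [-0.001, 0.707, 0.708, -0.001]
contact_force: [1.0, -0.6, -1.8]
gripper_width: 0.401
grasp_force: 89.8
```

>>> drive_tool(series=[[2.5,0,0,0,1],[1.5,0,0,0,1],[1,0,0,0,1],[0,0,0,0,1],[0,0,0,0,1]])

```text
t: 42.75
eef_pos: [0.5103, 0.3409, 0.2321]
tool_rot: [0.0, 0.708, 0.707, -0.0]
contact_force: [-0.4, -0.3, -1.5]
gripper_width: 0.398
grasp_force: 89.8
```

```bash
python3 - <<'E'
from h import *
m=imaging.camera_model('wrist');o=readout.get_obs(); print(o['eef_pos'],o['grasp_force'])
im=snap('wrist','w12')
mk=imaging.cut_out('tray_floor','wrist')
for d in mk[:1]: print(d['conf'],d['mask'].sum(),d['centre'])
for p in [(.6605,.3894,.015),(.662,.1833,.015),(.3597,.3772,.015),(.3648,.1747,.015)]: print(proj('wrist',p,m))
E
```

```text
[0.51026477 0.34088036 0.23214274] 89.83633160591125
0.9 36405 [345.2, 216.4]
[470.4 161.6]
[451.  339.1]
[175.2 174.2]
[201.  346.1]
```

View pics/w12.png

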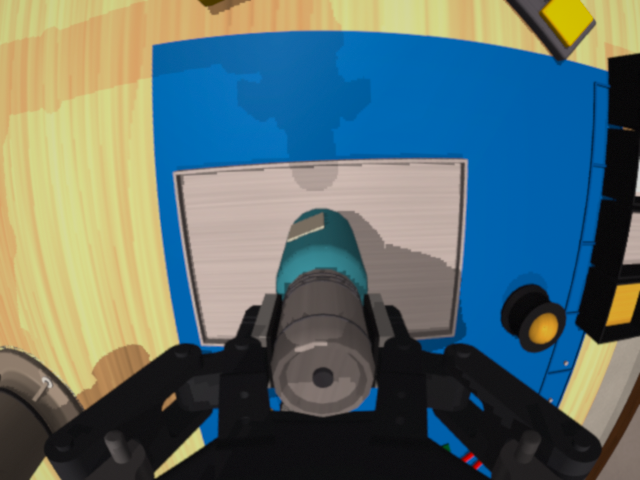

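The tray corners match the prediction and the bottle is held upright over it. I'll lower it.

>>> drive_tool(series=[[0,0,2,0,1],[0,0,3,0,1],[0,0,3,0,1],[0,0,1.5,0,1],[0,0,0.7,0,1],[0,0,0.3,0,1],[0,0,0.2,0,1],[0,0,0,0,1]])

```text
t: 43.65
eef_pos: [0.5107, 0.3427, 0.1262]
tool_rot: [0.0, 0.707, 0.707, 0.001]
contact_force: [-0.8, 0.9, -1.8]
gripper_width: 0.399
grasp_force: 89.8
```

>>> drive_tool(series=[[0,0,0.15,0,1],[0,0,0,0,1]])

```text
t: 43.85
eef_pos: [0.5103, 0.3427, 0.1242]
tool_rot: [-0.0, 0.707, 0.707, 0.0]
contact_force: [0.4, 0.2, -1.8]
gripper_width: 0.403
grasp_force: 89.8
```

>>> drive_tool(series=[[0,0,0.1,0,1],[0,0,0.1,0,1],[0,0,0,0,1]])

```text
t: 44.15
eef_pos: [0.5103, 0.3427, 0.1224]
tool_rot: [-0.0, 0.707, 0.707, 0.0]
contact_force: [-1.8, -0.3, 3.0]
gripper_width: 0.403
grasp_force: 90.7
```

>>> drive_tool(series=[[0,0,0.1,0,1],[0,0,0,0,1]])

```text
t: 44.35
eef_pos: [0.5104, 0.3428, 0.1223]
tool_rot: [-0.001, 0.707, 0.707, 0.001]
contact_force: [-4.2, -0.8, 12.1]
gripper_width: 0.401
grasp_force: 91.4
```

>>> drive_tool(series=[[0,0,0,0,0.1],[0,0,0,0,-0.4],[0,0,0,0,-1],[0,0,0,0,-1],[0,0,-2,0,-1],[0,0,-4,0,-1],[0,0,-4,0,-1],[0,0,-3.5,0,-1]])

```text
t: 45.15
eef_pos: [0.5104, 0.3422, 0.2576]
tool_rot: [0.0, 0.707, 0.707, 0.0]
contact_force: [-0.0, 1.2, -1.5]
gripper_width: 0.999
grasp_force: 0.0
```

>>> drive_tool(series=[[-4,0.7,0,0,-1],[-4.5,0.8,0,0,-1],[-4.5,0.8,0,0,-1],[-4.5,0.8,0,0,-1],[-4.5,0.8,0,0,-1],[-4.5,0.8,0,0,-1],[-4.5,0.8,0,0,-1],[-4.5,0,0,0,-1]])

```text
t: 45.95
eef_pos: [0.5658, -0.0143, 0.2559]
tool_rot: [0.0, 0.707, 0.707, 0.0]
contact_force: [1.8, -0.3, 0.4]
gripper_width: 1.002
grasp_force: 0.0
```

>>> drive_tool(series=[[-4.5,0,0,0,-1],[-4.5,0,0,0,-1],[-4.5,0,0,0,-1],[-4.5,0,0,0,-1],[-4.5,0,0,0,-1],[-4.5,0,0,0,-1],[0,0,0,0,-1],[0,0,0,0,-1]])

```text
t: 46.75
eef_pos: [0.5645, -0.2842, 0.2556]
tool_rot: [-0.0, 0.708, 0.706, -0.0]
contact_force: [-0.5, 1.9, -0.6]
gripper_width: 0.999
grasp_force: 0.0
```

```bash
python3 - <<'E'
from h import *
im=head(z=.22,guess=(.565,-.2905,.22)); cv2.imwrite('pics/w13.png',im[:,:,::-1]); print(readout.get_obs()['contact_force'])
E
```

```text
eef [ 0.5645 -0.2842  0.2556] pred [324.  289.2]
[318.6  286.2   28.32] [ 0.5622 -0.2888  0.22  ]
[321.   256.2   28.68] [ 0.5635 -0.2721  0.22  ]
[322.2  351.    45.96] [ 0.5639 -0.3297  0.22  ]
[0.15601029 0.74624229 0.46736919]
```

>>> drive_tool(series=[[-0.6,0,0,0,-1],[0,0,3,0,-1],[0,0,3,0,-1],[0,0,2.4,0,-1],[0,0,0,0,-0.3],[0,0,0,0,0.2],[0,0,0,0,0.5],[0,0,0,0,1]])

```text
t: 47.6
eef_pos: [0.5659, -0.2891, 0.1737]
tool_rot: [0.001, 0.707, 0.707, 0.0]
contact_force: [0.1, 0.0, 1.3]
gripper_width: 0.404
grasp_force: 88.9
```

>>> drive_tool(series=[[0,0,0,0,1],[0,0,0,0,1],[0,0,-0.5,0,1],[0,0,-1,0,1],[0,0,-2,0,1],[0,0,-2.5,0,1],[0,0,0,0,1]])

```text
t: 48.3
eef_pos: [0.5668, -0.2901, 0.2357]
tool_rot: [0.003, 0.707, 0.707, 0.001]
contact_force: [-0.6, 0.7, -1.5]
gripper_width: 0.403
grasp_force: 89.5
```

>>> drive_tool(series=[[1,0,0,0,1],[2,0,0,0,1],[3,0,0,0,1],[3.5,0,0,0,1],[3.5,0,0,0,1],[3.5,0,0,0,1],[3.5,0,0,0,1],[3.5,0,0,0,1]])

```text
t: 49.1
eef_pos: [0.5641, -0.0509, 0.2306]
tool_rot: [-0.001, 0.707, 0.708, -0.001]
contact_force: [0.8, 1.0, -2.1]
gripper_width: 0.4
grasp_force: 89.5
```

>>> drive_tool(series=[[3.5,-1,0,0,1],[3.5,-1,0,0,1],[3.5,-1,0,0,1],[3.5,-1,0,0,1],[3.5,-1,0,0,1],[3.5,-0.3,0,0,1],[3.5,0,0,0,1],[3.5,0,0,0,1]])

```text
t: 49.9
eef_pos: [0.5104, 0.2286, 0.2307]
tool_rot: [-0.001, 0.707, 0.708, -0.001]
contact_force: [1.0, -0.1, -1.8]
gripper_width: 0.407
grasp_force: 89.6
```

>>> drive_tool(series=[[2.5,0,0,0,1],[1.5,0,0,0,1],[1,0,0,0,1],[0.5,0,0,0,1],[0,0,0,0,1],[0,0,0,0,1]])

```text
t: 50.5
eef_pos: [0.5123, 0.28, 0.2319]
tool_rot: [0.0, 0.708, 0.707, -0.0]
contact_force: [0.1, -0.5, -1.9]
gripper_width: 0.406
grasp_force: 89.6
```

>>> drive_tool(series=[[0,0,2,0,1],[0,0,3,0,1],[0,0,3,0,1],[0,0,1.5,0,1],[0,0,0.8,0,1],[0,0,0.3,0,1],[0,0,0.2,0,1],[0,0,0,0,1]])

```text
t: 51.3
eef_pos: [0.5127, 0.2817, 0.1246]
tool_rot: [0.0, 0.707, 0.707, 0.001]
contact_force: [-0.9, 0.5, -1.3]
gripper_width: 0.402
grasp_force: 89.6
```

>>> drive_tool(series=[[0,0,0.15,0,1],[0,0,0.1,0,1],[0,0,0,0,1]])

```text
t: 51.6
eef_pos: [0.5124, 0.2817, 0.1217]
tool_rot: [-0.0, 0.707, 0.707, 0.0]
contact_force: [-0.9, 0.1, 0.3]
gripper_width: 0.403
grasp_force: 90.2
```

>>> drive_tool(series=[[0,0,0.1,0,1],[0,0,0,0,1]])

```text
t: 51.8
eef_pos: [0.5126, 0.2818, 0.1217]
tool_rot: [-0.0, 0.707, 0.707, 0.001]
contact_force: [-3.6, -0.1, 10.4]
gripper_width: 0.404
grasp_force: 90.8
```

>>> drive_tool(series=[[0,0,0,0,0.1],[0,0,0,0,-0.4],[0,0,0,0,-1],[0,0,0,0,-1],[0,0,-2,0,-1],[0,0,-4,0,-1],[0,0,-4,0,-1],[0,0,-3.5,0,-1]])

```text
t: 52.6
eef_pos: [0.5124, 0.2812, 0.2571]
tool_rot: [0.0, 0.707, 0.707, 0.0]
contact_force: [-0.6, 0.3, 0.5]
gripper_width: 0.997
grasp_force: 0.0
```

>>> drive_tool(series=[[-4,0.7,0,0,-1],[-4.5,0.8,0,0,-1],[-4.5,0.8,0,0,-1],[-4.5,0.8,0,0,-1],[-4.5,0.8,0,0,-1],[-4.5,0.8,0,0,-1],[-4.5,0.5,0,0,-1],[-4.5,0,0,0,-1]])

```text
t: 53.4
eef_pos: [0.5646, -0.0753, 0.2553]
tool_rot: [0.0, 0.707, 0.707, 0.0]
contact_force: [0.7, -0.6, 0.5]
gripper_width: 1.004
grasp_force: 0.0
```

>>> drive_tool(series=[[-4.5,0,0,0,-1],[-4.5,0,0,0,-1],[-4.5,0,0,0,-1],[-4.5,0,0,0,-1],[-4.5,0,0,0,-1],[-4.5,0,0,0,-1],[-1.2,0,0,0,-1],[0,0,0,0,-1]])

```text
t: 54.2
eef_pos: [0.5629, -0.3583, 0.2552]
tool_rot: [0.0, 0.709, 0.706, -0.001]
contact_force: [-0.4, 1.0, 0.4]
gripper_width: 0.998
grasp_force: 0.0
```

```bash
python3 - <<'E'
from h import *
im=head(z=.22,guess=(.5625,-.3565,.22)); cv2.imwrite('pics/w14.png',im[:,:,::-1]); print(readout.get_obs()['contact_force'])
E
```

```text
eef [ 0.5629 -0.3583  0.2552] pred [322.2 275.2]
[323.40002  274.2       30.960001] [ 0.5631 -0.356   0.22  ]
[323.40002 245.40001  29.76   ] [ 0.5632 -0.3403  0.22  ]
[349.80002 321.       32.4    ] [ 0.5774 -0.3838  0.22  ]
[ 0.94677163  0.10416747 -0.23789517]
```

>>> drive_tool(series=[[0,0,0,0,-1],[0,0,3,0,-1],[0,0,3,0,-1],[0,0,2.4,0,-1],[0,0,0,0,-0.3],[0,0,0,0,0.2],[0,0,0,0,0.5],[0,0,0,0,1]])

```text
t: 55.05
eef_pos: [0.5651, -0.356, 0.1734]
tool_rot: [0.001, 0.707, 0.707, 0.0]
contact_force: [-0.9, 1.1, 1.0]
gripper_width: 0.404
grasp_force: 89.1
```

>>> drive_tool(series=[[0,0,0,0,1],[0,0,0,0,1],[0,0,-0.5,0,1],[0,0,-1,0,1],[0,0,-2,0,1],[0,0,-2.5,0,1],[0,0,0,0,1]])

```text
t: 55.75
eef_pos: [0.5656, -0.3572, 0.2353]
tool_rot: [0.003, 0.707, 0.707, 0.001]
contact_force: [0.2, -0.7, -1.2]
gripper_width: 0.406
grasp_force: 89.7
```

>>> drive_tool(series=[[1,0,0,0,1],[2,0,0,0,1],[3,0,0,0,1],[3.5,0,0,0,1],[3.5,0,0,0,1],[3.5,0,0,0,1],[3.5,0,0,0,1],[3.5,0,0,0,1]])

```text
t: 56.55
eef_pos: [0.5631, -0.1178, 0.2299]
tool_rot: [-0.001, 0.707, 0.707, -0.001]
contact_force: [1.1, 0.9, -2.0]
gripper_width: 0.406
grasp_force: 89.7
```

>>> drive_tool(series=[[3.5,-1,0,0,1],[3.5,-1,0,0,1],[3.5,-1,0,0,1],[3.5,-1,0,0,1],[3.5,-1,0,0,1],[3.5,0,0,0,1],[3.5,0,0,0,1],[3.5,0,0,0,1]])

```text
t: 57.35
eef_pos: [0.5124, 0.1616, 0.2302]
tool_rot: [-0.001, 0.707, 0.708, -0.001]
contact_force: [0.9, -0.7, -2.0]
gripper_width: 0.404
grasp_force: 89.8
```

>>> drive_tool(series=[[2.5,0,0,0,1],[1.5,0,0,0,1],[1,0,0,0,1],[1,0,0,0,1],[0.3,0,0,0,1],[0,0,0,0,1]])

```text
t: 57.95
eef_pos: [0.5143, 0.222, 0.2313]
tool_rot: [0.0, 0.707, 0.707, -0.0]
contact_force: [0.8, -0.2, -2.5]
gripper_width: 0.398
grasp_force: 89.8
```

>>> drive_tool(series=[[-0.2,0,2,0,1],[0,0,3,0,1],[0,0,3,0,1],[0,0,1.5,0,1],[0,0,0.8,0,1],[0,0,0.3,0,1],[0,0,0.2,0,1],[0,0,0,0,1]])

```text
t: 58.75
eef_pos: [0.5148, 0.2206, 0.1241]
tool_rot: [0.0, 0.707, 0.707, 0.001]
contact_force: [0.8, 0.2, -1.5]
gripper_width: 0.401
grasp_force: 89.9
```

>>> drive_tool(series=[[0,0,0.15,0,1],[0,0,0.1,0,1],[0,0,0,0,1]])

```text
t: 59.05
eef_pos: [0.5145, 0.2207, 0.1214]
tool_rot: [-0.0, 0.707, 0.707, 0.0]
contact_force: [-0.7, -0.7, 2.5]
gripper_width: 0.402
grasp_force: 90.5
```

>>> drive_tool(series=[[0,0,0,0,0.1],[0,0,0,0,-0.4],[0,0,0,0,-1],[0,0,0,0,-1],[0,0,-2,0,-1],[0,0,-4,0,-1],[0,0,-4,0,-1],[0,0,-3.5,0,-1]])

```text
t: 59.85
eef_pos: [0.5144, 0.2201, 0.2576]
tool_rot: [0.0, 0.707, 0.707, 0.0]
contact_force: [0.4, 0.0, 0.2]
gripper_width: 1.002
grasp_force: 0.0
```

>>> drive_tool(series=[[-4,0,0,0,-1],[-4.5,0,0,0,-1],[-4.5,0,0,0,-1],[-4.5,0,0,0,-1],[-4.5,0,0,0,-1],[-4.5,0,0,0,-1],[-4.5,0,0,0,-1],[0,0,0,0,-1]])

```text
t: 60.65
eef_pos: [0.5129, -0.0973, 0.2567]
tool_rot: [0.001, 0.711, 0.703, -0.0]
contact_force: [-0.2, -0.0, -0.1]
gripper_width: 0.997
grasp_force: 0.0
```

```bash
python3 - <<'E'
from h import *
o=readout.get_obs(); print(o['eef_pos'],o['contact_force'])
t=snap('top','t15'); s=snap('side','s15')
cv2.imwrite('pics/c15.png',np.vstack([cv2.resize(t[150:380,80:520,::-1],(570,298)),cv2.resize(s[170:400,200:440,::-1],(313,300)).copy() if 0 else cv2.copyMakeBorder(cv2.resize(s[170:400,200:440,::-1],(313,300)),0,0,0,257,cv2.BORDER_CONSTANT)]))
for p in [(.5104,.3428,.168),(.5126,.2818,.168),(.5145,.2207,.168)]: print(proj('top',p))
E
```

```text
[ 0.51289278 -0.09731967  0.25666285] [-0.17720902 -0.03231349 -0.06869635]
[135.1 272.3]
[167.3 270.7]
[199.4 269.2]
```

View pics/c15.png

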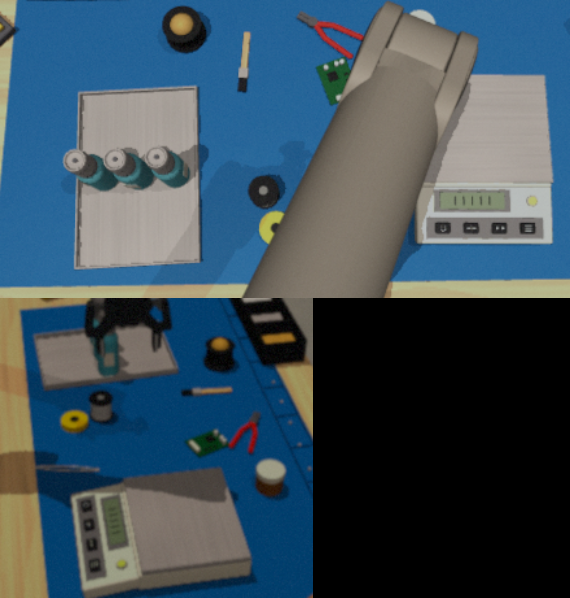

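The three bottles stand upright in the tray, and the spool stands upright on the bench, clear of both scale and tray. The other things are where they were and the arm touches nothing, so I'll hand in.

```bash
python3 -c "
from h import *
print(hand_in())"
```

```text
the job is handed in; nothing more can be done
None
```

The job is handed in, though no verdict came back: I pressed power, zero (platform empty) and record (all three bottles on it) to the stop, and the final pictures show the bottles upright in the spill tray and the spool upright on the bench.

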